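# Lock the keeper bar across a canoe's bow with a ball-lock pin

## Task

Swing the keeper bar of the bow cradle fully shut against its stop, then take the ball-lock pin from its wooden stand and, with its side button held in, put it down through the holes of latch and bar until its collar sits on the latch, and let go so that the button springs out and the pin locks. The latch is bolted through slots and is not exactly where it is marked, so feel for the hole gently and never force the pin; leave the bottle, the tape roll and the sanding block alone.

Things in the scene. Friction and masses are not known exactly. Their poses are not given: they have to be found in the camera images.
- fixture: bow cradle fixed to the bench, with a canoe's bow (white, red band, black deck) at x over 50 mm, y 80 to 225 mm, up to 152 mm high. Origin on the bench below the marked latch hole; z up, x from the bar towards the bow, y from latch to pivot along the shut bar. Latch, bar and pivot are bolted down firmly through slots, up to 8 mm off their marks in x and in y, differently each time, not reported
- latch_mark (a point): marked (not true, see the cradle) centre of the latch hole at the top of the upper plate, 88 mm above the bench. The latch: two steel plates 64 x 64 x 10 mm round the hole, at heights 50-60 and 78-88 mm, joined by a web at x = 32 to 42 mm; the bar (63-75 mm) swings in between from -x. Vertical holes: 18 mm in the plates, 20 mm in the bar; free below down to 20 mm. Axes as the cradle
- pivot_mark (a point): marked centre of the bar's vertical pivot at the top of the bar, 75 mm above the bench, 260 mm in y from the latch mark; pivot and bar are off by the same amount as the latch. On the aluminium bar, 150 mm from the pivot towards its free end, stands a black upright knob 20 mm in diameter, 75 to 117 mm above the bench. Axes as the cradle
- bar (a joint): angle of the keeper bar (rad): 0 = shut against its stop, the bar along the cradle's y axis and its hole in line with the latch holes; grows as the bar swings open about its vertical pivot, the free end moving to the cradle's -x. It stays where it is left; about 2.5 N at the knob moves it
- stand: wooden block 70 x 70 x 70 mm fixed on the bench, with a vertical 26 mm hole in which the pin stands; origin at the centre of its underside
- pin_mid (a point): centre of the black handle (28 x 22 x 46 mm in x, y, z) of the ball-lock pin, 0.15 to 0.23 kg, 29 mm above the underside of its steel collar (36 mm wide, 6 mm thick); z up along the pin. On the +x face the button, an aluminium plate 18 wide x 30 high centred at this height, stands 6 mm proud: 34 mm over both, 29 mm with the button in. Gripping along x, across handle and button, holds the button in
- pin_tip (a point): centre of the pin's flat tip, 87 mm below pin_mid; same axes. Shaft 16 mm wide, 58 mm long below the collar, its last 4 mm tapered to 14 mm. Two locking balls, 15 mm above the tip, stand out in +y and -y to 24 mm over both, too wide for the latch; only the button draws them in. With the pin home the tip is 30 mm above the bench
- button (a joint): travel of the pin's button (m): 0 = out (balls out), 0.005 = fully in (balls in); spring, 3 N to start and 9 N fully in
- bottle: white bottle of polish with a black cap, 64 mm in diameter, 190 mm high, loose: a bystander. Origin at the centre of its underside
- tape: roll of masking tape, ring of 100 mm outside diameter, 25 mm high, loose: a bystander. Origin at the centre of its underside
- block: cork sanding block 110 x 65 x 35 mm, loose: a bystander. Origin at the centre of its underside
There are look-alikes about, which are no part of the job. Leave any orange look-alike of the part that bears pin_mid alone.

How it is judged (in metres and radians):
On the way, in this order (a step that is already met when the one before it is completed fails the run):
1. the keeper bar is shut against its stop (value of joint bar below 0.03 rad), for 0.2 s.
2. the pin is home through latch and bar with its button still held in (z of pin_tip in the frame of fixture below 0.0325 m and x of pin_tip in the frame of fixture between -0.012 and 0.012 m and y of pin_tip in the frame of fixture between -0.012 and 0.012 m and value of joint button above 0.003 m and value of joint bar below 0.03 rad), for 0.1 s.
At the end, for the whole second after the job is handed in: The pin stands upright (within 0.12 rad) through both latch plates and the bar, its tip within 2.5 mm of its home height of 30 mm above the bench and within 12 mm of the latch's marked place in x and y, its button out (under 1 mm) so that the balls lock it, and the bar is shut (under 0.03 rad) (z of pin_tip in the frame of fixture below 0.0325 m and x of pin_tip in the frame of fixture between -0.012 and 0.012 m and y of pin_tip in the frame of fixture between -0.012 and 0.012 m and angle between pin_tip's own z axis and vertical below 0.12 rad and value of joint button below 0.001 m and value of joint bar below 0.03 rad and velocity of joint button below 0.01 m/s); the robot touches nothing.
It fails at once if the pin is forced: more than 60 N between pin and cradle (contact force between pin and fixture above 60 N).
It fails at once if a bystander is disturbed (moved more than 20 mm) (distance of any of bottle, tape, block from where it was at the start of the episode above 0.02 m).
It also fails if it takes over 72 s, if anything falls off the work surface, if the arm or the gripper's body presses on something with over 40 N, if the wrist force passes 120 N, or if a joint passes its speed limit or range.

## Robot

A 6-joint arm with a two-finger parallel gripper is mounted at the origin on the work surface. World frame = base frame: x ahead of the robot, y to its left, z up, the work surface at z = 0. Lengths are in m, angles in degrees, forces in N, time in s.
With the tool pointing down it reaches from about 0.375 to 0.9 m from the base axis. Payload 3.1 kg.
Tool frame: the origin (TCP) lies at the very end of the fingers, on their centre line; the grasp point (between the pads) lies 19 mm behind it; z points along the fingers, y is the line along which they close (so a half turn about z gives the same grasp; the last joint's range is limited). The gripper opens to 87 mm and grips with 3 to 60 N. Pads are 19 mm wide; open, the fingers measure 117 mm over their backs; the gripper's body (75 mm by 190 mm) begins 51 mm behind the grasp point.
Start: joints at [52.97, 30.224, 82.088, -0, 67.689, -10.227], TCP at [0.282, 0.558, 0.223] pointing down, gripper open.
Joint ranges: [-176.69, 176.69], [-43.24, 126.21], [12.49, 139.97], [-82, 262], [0, 151.66], [-163.58, 163.58]. Speed limits (degrees/s): [159.86, 159.86, 180, 180, 180, 180].

## Interface

Orientations are given as a 3x3 rotation matrix whose columns are the frame's x, y, z axes.
In Python, from rig import * gives the robot as it stands.
- The arm moves only by the tool jog_arm, never from a script. Its arguments are lists of equal length, an entry for each row: "delta_pos": the shift along the world's x, y, z in cm, a list of three; "turn": the turn about the world's z in degrees; "grip": the closure, from 0 (fully open) to 1 (shut). In form: {"delta_pos": [[x, y, z], ...], "turn": [turn, ...], "grip": [grip, ...]}. A call has 1 to 12 rows; each row is the pose to reach, as a shift and turn from the pose commanded when the call began; what a row does not reach only later rows make up. A row lasts 1/8 s, in which the tool goes at most 62.5 mm and 10.7 degrees, less where a joint would pass 70% of its speed; a pose out of reach is approached as far as the arm can. A call with a gripper value outside its range is refused whole. The fingers move at their own pace and stop on an object; the grip force is fixed at half the most. Time passes only in rows, so rows that repeat a pose let the fingers close. It gives the time, the measured TCP pose, the force, the opening and the grip force at its end, in the units of the state.
- read_state(): the state, without advancing time (a new reading comes with each control period).
- capture(name): name is "side" or "top" or "wrist"; returns a dict with "color" (400x640x3 uint8, blue, green, red), "fovy" (degrees; the focal length in pixels is half the picture's height over the tangent of half this angle, whatever the lens; pixels are square), "cx", "cy" (the principal point, pixels), "camera_from_world" (4x4, takes a point from world to camera coordinates). Camera axes: x right, y up, looking along -z (the intrinsics and any distortion apply to the point x, -y, -z); pixel columns grow to the right and rows downward; lengths in m; the calibration is good to about 2 mm. A picture is of the moment at which its call begins. There is no depth.
- hand_in(): hands the job in; it is judged then, once.
The state is a dict: "time_s": time; "joint_positions": joint angles; "qvel": joint speeds; "tau": joint torques, N m; "position": TCP position; "tcp_rot": TCP orientation; "force": force on the tool from outside, world axes, zero at the start; "moment": the same for the moment, N m; "opening": opening from 0.0 (shut) to 1.0 (fully open); "grasp_force": force on a finger pad.
Only numpy, scipy, OpenCV 4.12 (cv2) and the standard library are available. Lean on these libraries where they do the work, as an engineer would, in place of code of your own. Each camera call takes 0.05 s, during which the arm holds its last target. There are 200 camera calls.

## Working session

There is one attempt and no reset: what is moved stays moved. The work goes in short steps, Python scripts to look and compute and a tool call to move; the robot and the scene stay as the last step left them, time stands still between calls to the robot, and variables do not carry over. Pictures are saved under pics/ and viewed, at most 10 in all, crops included, and the job is handed in when it is done.

Besides the shell and the picture viewer there is one more tool, called after ">>>" by a JSON object that holds its "name" and its "arguments", one argument or row to a line. jog_arm: Moves the arm, as the interface text tells. Its arguments: {"type":"object","properties":{"delta_pos":{"type":"array"},"turn":{"type":"array"},"grip":{"type":"array"}},"required":["delta_pos","turn","grip"]}

```bash
ls; mkdir -p pics
cat > h.py <<'E'
from rig import *
import numpy as np, cv2
def snap(n,f):
    c=capture(n); cv2.imwrite('pics/'+f+'.png',c['color']); np.save('pics/'+f+'.npy',{k:c[k] for k in c if k!='color'},allow_pickle=True); return c
def load(f): return np.load('pics/'+f+'.npy',allow_pickle=True).item()
def ray(c,u,v):
    f=200/np.tan(np.radians(c['fovy'])/2); T=np.array(c['camera_from_world'])
    R=T[:3,:3]; o=-R.T@T[:3,3]
    return o,R.T@np.array([(u-c['cx'])/f,-(v-c['cy'])/f,-1])
def onz(c,u,v,z):
    o,d=ray(c,u,v); return o+d*(z-o[2])/d[2]
def proj(c,p):
    f=200/np.tan(np.radians(c['fovy'])/2); T=np.array(c['camera_from_world'])
    q=T[:3,:3]@p+T[:3,3]; return c['cx']-f*q[0]/q[2], c['cy']+f*q[1]/q[2]
E
python3 - <<'E'
from h import *
a=snap('top','t0');b=snap('side','s0')
print({k:v for k,v in a.items() if k!='color'},b['fovy'],b['cx'],b['cy'],b['camera_from_world'])
s=read_state();print(s['position'],s['tcp_rot'],s['force'],s['opening'],s['time_s'])
E
```

```text
pics
{'fovy': 45.29384805831369, 'cx': 326.727401954641, 'cy': 203.77325687132048, 'camera_from_world': array([[-9.86263274e-04, -9.99998043e-01,  1.71501513e-03,
        -1.90995989e-02],
       [ 9.96459527e-01, -8.38592338e-04,  8.40696598e-02,
        -5.47195070e-01],
       [-8.40680571e-02,  1.79185798e-03,  9.96458404e-01,
        -1.29280000e+00],
       [ 0.00000000e+00,  0.00000000e+00,  0.00000000e+00,
         1.00000000e+00]])} 55.61483221737636 324.62997565442765 203.6281860831353 [[ 0.81589779 -0.57818219  0.00401917 -0.43506703]
 [ 0.350543    0.50017044  0.7918012  -0.24297446]
 [-0.45981563 -0.64461996  0.61076567 -0.78261603]
 [ 0.          0.          0.          1.        ]]
[0.28138559 0.55733283 0.22166188] [[-8.92557208e-01  4.50932580e-01 -1.19963642e-03]
 [ 4.50934022e-01  8.92555943e-01 -1.54845793e-03]
 [ 3.72492489e-04 -1.92304416e-03 -9.99998082e-01]] [-0.37582063  0.31148438 -0.33129684] 0.996233249473349 0.1
```

View pics/t0.png

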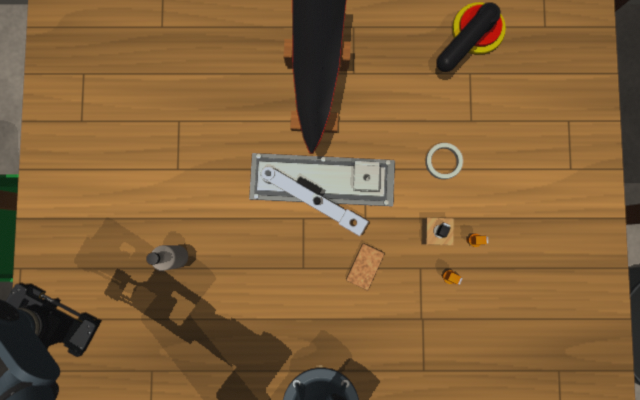

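View pics/s0.png

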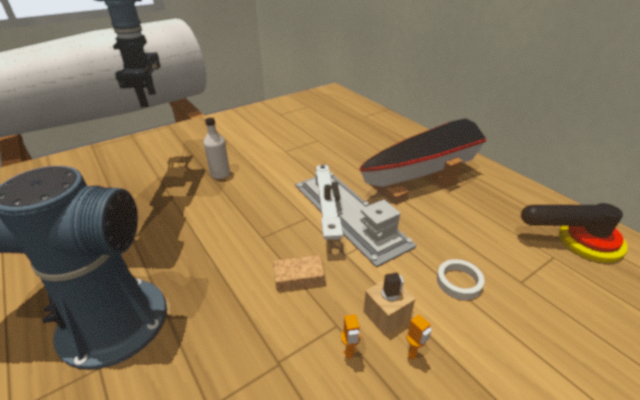

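The top view shows the bar's pivot at (268,173), its knob at (318,201), the bar's free hole at (353,223) and the latch hole at (367,177). Three things could be the pin: the black handle in the wooden stand at (442,230), and the orange look-alikes at (478,240) and (452,277). I choose the black one in the stand and check it in a close crop.

Run:
```python
from h import *
t=cv2.imread('pics/t0.png'); s=cv2.imread('pics/s0.png')
a=cv2.resize(t[145:245,245:405],None,fx=5,fy=5,interpolation=cv2.INTER_CUBIC)
b=cv2.resize(t[205:265,415:470],None,fx=7,fy=7,interpolation=cv2.INTER_CUBIC)
d=cv2.resize(s[260:340,350:410],None,fx=5.25,fy=5.25,interpolation=cv2.INTER_CUBIC)
cv2.imwrite('pics/c1.png',a); cv2.imwrite('pics/c2.png',np.hstack([b,d]))
c=load('t0')
for n,u,v,z in [('pivot',268,173,.075),('knob',318,201,.117),('barhole',353,223,.075),('latch',367,177,.088),('handletop',443,229,.122),('stand',440,231,.07)]: print(n,onz(c,u,v,z).round(4))
```

```text
pivot [0.6248 0.136  0.075 ]
knob [0.5464 0.0028 0.117 ]
barhole [ 0.492  -0.0885  0.075 ]
latch [ 0.6121 -0.1251  0.088 ]
handletop [ 0.4746 -0.3133  0.122 ]
stand [ 0.471  -0.3179  0.07  ]
```

View pics/c1.png

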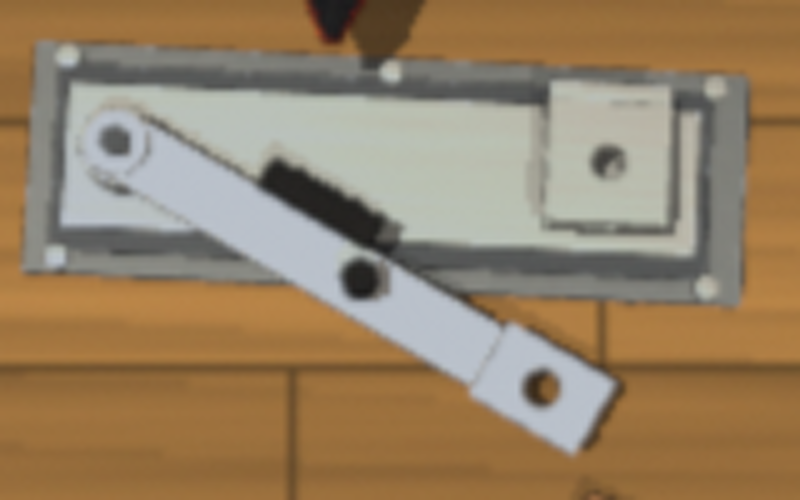

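View pics/c2.png

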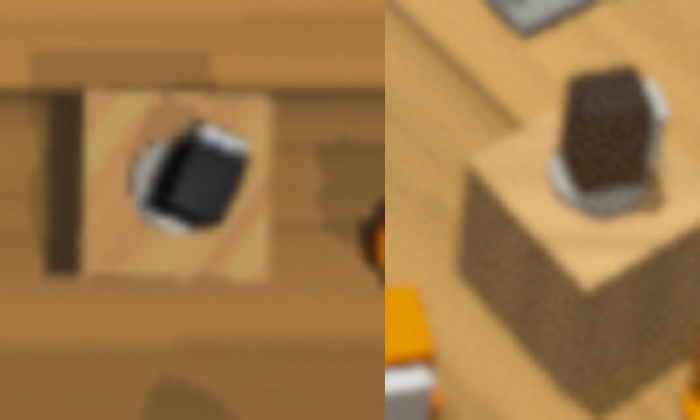

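The black handle in the stand has its aluminium button facing about world +x, yaw ≈ −23°. The cradle yaw is ≈ −2.75°, and the measured pivot-to-latch distance of 261 mm agrees with the stated 260. I'll raise the arm and swing it over to behind the knob with the fingers shut.

>>> {"name": "jog_arm", "arguments": {
  "delta_pos": [
    [0, 0, 8],
    [0, 0, 8],
    [22.2, -54.3, 8],
    [22.2, -54.3, 8],
    [22.2, -54.3, 8],
    [22.2, -54.3, 8],
    [22.2, -54.3, 8],
    [22.2, -54.3, 8],
    [22.2, -54.3, 8],
    [22.2, -54.3, 8],
    [22.2, -54.3, 8],
    [22.2, -54.3, 8]
  ],
  "turn": [0, 0, -73, -73, -73, -73, -73, -73, -73, -73, -73, -73],
  "grip": [0, 1, 1, 1, 1, 1, 1, 1, 1, 1, 1, 1]
}}

```text
time_s: 1.6
position: [0.5048, 0.0115, 0.3022]
tcp_rot: [[0.174, 0.985, 0.0], [0.985, -0.174, -0.001], [-0.001, 0.0, -1.0]]
force: [0.3, 1.2, -0.5]
opening: 0.005
grasp_force: 0.0
```

Run:
```python
from h import *
s=read_state();print(s['time_s'],s['position'],s['tcp_rot'],s['force'],s['opening'],s['joint_positions'])
w=snap('wrist','w1')
```

```text
1.6 [0.50482622 0.0115051  0.30219579] [[ 1.74096876e-01  9.84728529e-01  5.26800692e-05]
 [ 9.84728361e-01 -1.74096814e-01 -5.95526022e-04]
 [-5.77260031e-04  1.55554778e-04 -9.99999821e-01]] [ 0.2938418   1.17465289 -0.48804441] 0.004887791247841831 [-1.13725641e+01  1.55564449e+01  9.30307500e+01 -3.46660657e-02
  7.14031209e+01 -1.33540634e+00]
```

View pics/w1.png

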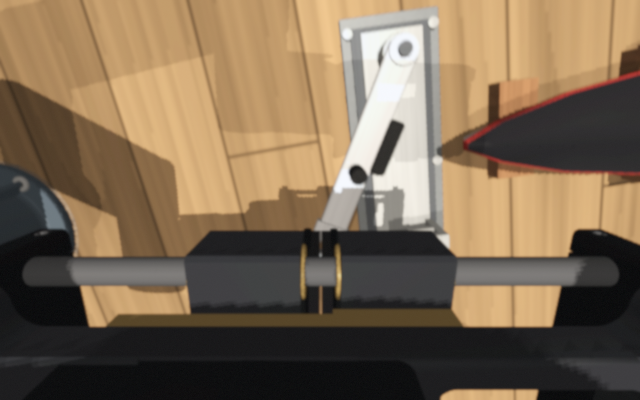

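The wrist view shows the pivot at (403,48), the knob at (358,174), and a flat black patch beside the bar at (388,148). I'll check the knob position from this view, then descend.

Run:
```python
from h import *
w=load('w1')
print(onz(w,358,174,.117),onz(w,403,48,.075),onz(w,388,148,.02), onz(load('t0'),311,186,.02),onz(load('t0'),311,186,.06),onz(w,388,148,.06))
```

```text
[0.54758763 0.0111512  0.117     ] [0.62282102 0.13817779 0.075     ] [0.60312984 0.02117172 0.02      ] [0.59669859 0.0237523  0.02      ] [0.59182457 0.02250462 0.06      ] [0.59538549 0.02652726 0.06      ]
```

>>> {"name": "jog_arm", "arguments": {
  "delta_pos": [
    [0, 0, -6],
    [0, 0, -12],
    [0, 0, -18],
    [0, 0, -21],
    [0, 0, -21],
    [0, 0, -21]
  ],
  "turn": [0, 0, 0, 0, 0, 0],
  "grip": [1, 1, 1, 1, 1, 1]
}}

```text
time_s: 2.4
position: [0.5045, 0.015, 0.0935]
tcp_rot: [[0.17, 0.985, 0.002], [0.985, -0.17, -0.0], [0.0, 0.002, -1.0]]
force: [0.7, 0.2, -0.3]
opening: 0.002
grasp_force: 0.0
```

>>> {"name": "jog_arm", "arguments": {
  "delta_pos": [
    [1, -0.3, 0],
    [2, -0.6, 0],
    [3, -0.9, 0],
    [4, -1.2, 0],
    [5, -1.5, 0],
    [6, -1.8, 0],
    [7, -2.0, 0],
    [7.6, -2.1, 0],
    [8, -2.2, 0],
    [8.2, -2.2, 0]
  ],
  "turn": [0, 0, 0, 0, 0, 0, 0, 0, 0, 0],
  "grip": [1, 1, 1, 1, 1, 1, 1, 1, 1, 1]
}}

```text
time_s: 3.65
position: [0.5861, -0.0071, 0.0925]
tcp_rot: [[0.17, 0.985, 0.0], [0.985, -0.17, -0.0], [0.0, 0.0, -1.0]]
force: [-3.3, -0.5, 0.9]
opening: 0.002
grasp_force: 1.3
```

>>> {"name": "jog_arm", "arguments": {
  "delta_pos": [
    [0.1, 0, 0],
    [0.2, 0, 0],
    [0.3, 0, 0],
    [0.4, 0, 0],
    [0.4, 0, 0]
  ],
  "turn": [0, 0, 0, 0, 0],
  "grip": [1, 1, 1, 1, 1]
}}

```text
time_s: 4.28
position: [0.59, -0.0071, 0.0926]
tcp_rot: [[0.17, 0.985, 0.0], [0.985, -0.17, 0.0], [0.0, 0.0, -1.0]]
force: [-2.1, -2.0, 0.9]
opening: 0.004
grasp_force: 1.0
```

>>> {"name": "jog_arm", "arguments": {
  "delta_pos": [
    [0.1, 0, 0],
    [0.2, 0, 0],
    [0.3, 0, 0],
    [0.3, 0, 0]
  ],
  "turn": [0, 0, 0, 0],
  "grip": [1, 1, 1, 1]
}}

```text
time_s: 4.78
position: [0.593, -0.0072, 0.0926]
tcp_rot: [[0.17, 0.985, 0.0], [0.985, -0.17, -0.0], [0.0, 0.0, -1.0]]
force: [-2.5, -1.1, 1.1]
opening: 0.004
grasp_force: 1.0
```

>>> {"name": "jog_arm", "arguments": {
  "delta_pos": [
    [0.1, 0, 0],
    [0.2, 0, 0],
    [0.2, 0, 0]
  ],
  "turn": [0, 0, 0],
  "grip": [1, 1, 1]
}}

```text
time_s: 5.15
position: [0.595, -0.0072, 0.0926]
tcp_rot: [[0.17, 0.985, 0.0], [0.985, -0.17, -0.0], [0.0, 0.0, -1.0]]
force: [-2.2, -1.1, 0.3]
opening: 0.006
grasp_force: 1.0
```

>>> {"name": "jog_arm", "arguments": {
  "delta_pos": [
    [0.1, 0, 0],
    [0.15, 0, 0],
    [0.2, 0, 0],
    [0.2, 0, 0]
  ],
  "turn": [0, 0, 0, 0],
  "grip": [1, 1, 1, 1]
}}

```text
time_s: 5.65
position: [0.5969, -0.0071, 0.0926]
tcp_rot: [[0.17, 0.985, 0.0], [0.985, -0.17, 0.0], [0.0, 0.0, -1.0]]
force: [-2.7, -2.1, 1.8]
opening: 0.005
grasp_force: 1.1
```

>>> {"name": "jog_arm", "arguments": {
  "delta_pos": [
    [0.1, 0, 0],
    [0.15, 0, 0],
    [0.15, 0, 0]
  ],
  "turn": [0, 0, 0],
  "grip": [1, 1, 1]
}}

```text
time_s: 6.02
position: [0.5972, -0.0072, 0.0925]
tcp_rot: [[0.17, 0.985, -0.002], [0.985, -0.17, 0.0], [-0.0, -0.002, -1.0]]
force: [-5.7, -2.0, 1.3]
opening: 0.006
grasp_force: 2.4
```

Run:
```python
from h import *
t=snap('top','t1');im=t['color']
cv2.imwrite('pics/c3.png',np.hstack([cv2.resize(im[145:245,245:405],None,fx=4,fy=4,interpolation=cv2.INTER_CUBIC)]))
```

```text
(no output)
```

View pics/c3.png

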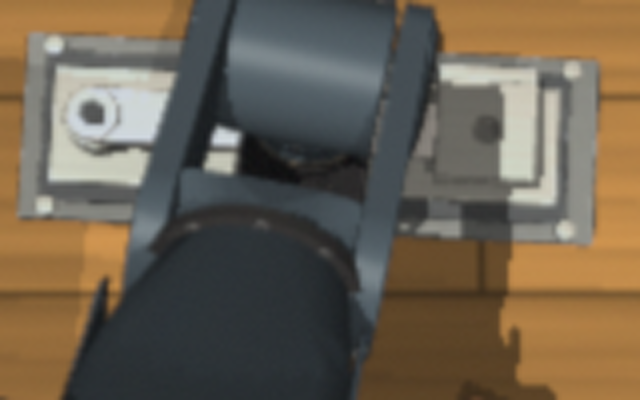

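The top view shows the bar lying along the cradle with its end under the latch at about (440,125). The force is rising at 0.597, as it would at the stop. I'll confirm with one small push.

>>> {"name": "jog_arm", "arguments": {
  "delta_pos": [
    [0.1, 0, 0],
    [0.1, 0, 0],
    [0.2, 0, 0],
    [0.2, 0, 0],
    [0.2, 0, 0]
  ],
  "turn": [0, 0, 0, 0, 0],
  "grip": [1, 1, 1, 1, 1]
}}

```text
time_s: 6.7
position: [0.5973, -0.0072, 0.0924]
tcp_rot: [[0.17, 0.985, -0.006], [0.985, -0.17, 0.0], [-0.001, -0.006, -1.0]]
force: [-8.5, -3.3, 4.8]
opening: 0.001
grasp_force: 4.2
```

The bar is against its stop: 8.5 N with no further travel. I'll retreat, rise and look at the latch hole with the wrist camera.

>>> {"name": "jog_arm", "arguments": {
  "delta_pos": [
    [-3, 0, 0],
    [-4, 0, 0],
    [-4, 0, 6],
    [-4, 0, 12],
    [-4, 0, 18],
    [1.2, -15.8, 20.7],
    [1.2, -15.8, 20.7],
    [1.2, -15.8, 20.7],
    [1.2, -15.8, 20.7],
    [1.2, -15.8, 20.7]
  ],
  "turn": [0, 0, 0, 0, 0, 0, 0, 0, 0, 0],
  "grip": [1, 1, 1, 1, 1, 0, 0, 0, 0, 0]
}}

```text
time_s: 7.95
position: [0.6126, -0.1647, 0.2994]
tcp_rot: [[0.17, 0.985, 0.001], [0.985, -0.17, 0.001], [0.001, 0.0, -1.0]]
force: [-0.6, 0.6, 0.2]
opening: 0.492
grasp_force: 0.0
```

Run:
```python
from h import *
w=snap('wrist','w2'); s=read_state(); print(s['position'],s['force'],proj(w,np.array([.612,-.125,.088])))
```

```text
[ 0.61227488 -0.16401795  0.2993175 ] [-1.06517184  0.23447626  0.19839605] (np.float64(314.3995310791838), np.float64(143.70147654331706))
```

>>> {"name": "jog_arm", "arguments": {
  "delta_pos": [
    [-14, -18.5, 0],
    [-14, -18.5, 0],
    [-14, -18.5, 0],
    [-14, -18.5, 0],
    [-14, -18.5, 0],
    [-14, -18.5, 0]
  ],
  "turn": [-13, -13, -13, -13, -13, -13],
  "grip": [0, 0, 0, 0, 0, 0]
}}

```text
time_s: 8.75
position: [0.4728, -0.3486, 0.2996]
tcp_rot: [[0.387, 0.922, 0.0], [0.922, -0.387, 0.001], [0.001, 0.0, -1.0]]
force: [0.3, 0.5, -0.1]
opening: 1.0
grasp_force: 0.0
```

Run:
```python
from h import *
w=snap('wrist','w3'); s=read_state(); print(s['position'],s['tcp_rot'][:2],s['force'],proj(w,np.array([.472,-.316,.122])),s['time_s'])
a=cv2.imread('pics/w2.png'); b=w['color']
import sys
p=np.array(proj(load('w2'),np.array([.612,-.125,.088]))).astype(int); q=np.array(proj(w,np.array([.472,-.316,.122]))).astype(int)
def cr(im,p):
    x0=max(p[0]-65,0);y0=max(p[1]-60,0); print(x0,y0); return cv2.resize(im[y0:y0+120,x0:x0+130],None,fx=3,fy=3,interpolation=cv2.INTER_CUBIC)
cv2.imwrite('pics/c4.png',np.hstack([cr(a,p),cr(b,q)]))
```

```text
[ 0.47308147 -0.34840379  0.29956638] [[ 3.85779742e-01  9.22590838e-01  3.69771518e-04]
 [ 9.22590536e-01 -3.85779916e-01  7.47867694e-04]] [-0.70997731  0.4312165  -0.61946773] (np.float64(308.2027857114311), np.float64(154.80056240917847)) 8.8
249 83
243 94
```

View pics/c4.png

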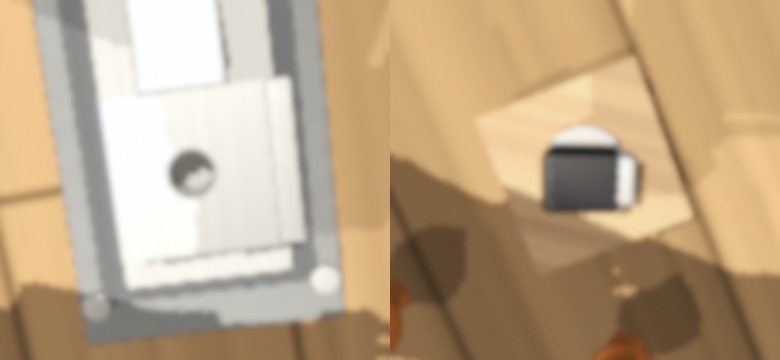

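The crop shows the latch hole at wrist pixel (313,140.7). The handle's top face is centred at (306.6,154.4), squared up to the gripper axes, with the bright button on the +u side.

Run:
```python
from h import *
print('latch',onz(load('w2'),313,140.7,.088),onz(load('t0'),366.2,176.8,.088))
w=load('w3'); c=load('t0')
print('pin',onz(w,306.6,154.4,.122),onz(c,443.6,230.6,.122),'btn edge',onz(w,326,154.4,.099))
print('stand',onz(c,439.8,230.8,.07))
```

```text
latch [ 0.61098674 -0.12127465  0.088     ] [ 0.61258327 -0.12304555  0.088     ]
pin [ 0.47056728 -0.31492915  0.122     ] [ 0.47054913 -0.31469354  0.122     ] btn edge [ 0.48930898 -0.32570872  0.099     ]
stand [ 0.47149025 -0.31742321  0.07      ]
```

>>> {"name": "jog_arm", "arguments": {
  "delta_pos": [
    [0.1, 3.4, 0],
    [0.1, 3.4, -5],
    [0.1, 3.4, -10],
    [0.1, 3.4, -15],
    [0.1, 3.4, -19],
    [0.1, 3.4, -21.8],
    [0.1, 3.4, -21.8],
    [0.1, 3.4, -21.8],
    [0.1, 3.4, -21.8]
  ],
  "turn": [0, 0, 0, 0, 0, 0, 0, 0, 0],
  "grip": [0, 0, 0, 0, 0, 0, 0, 0, 0]
}}

```text
time_s: 9.93
position: [0.4745, -0.3166, 0.0832]
tcp_rot: [[0.387, 0.922, 0.002], [0.922, -0.387, -0.002], [-0.001, 0.003, -1.0]]
force: [-0.2, -0.2, -0.5]
opening: 1.0
grasp_force: 0.0
```

>>> {"name": "jog_arm", "arguments": {
  "delta_pos": [
    [0, 0, 0],
    [0, 0, 0],
    [0, 0, 0],
    [0, 0, 0],
    [0, 0, 0],
    [0, 0, 0],
    [0, 0, 0],
    [0, 0, 0],
    [0, 0, 0]
  ],
  "turn": [0, 0, 0, 0, 0, 0, 0, 0, 0],
  "grip": [1, 1, 1, 1, 1, 1, 1, 1, 1]
}}

```text
time_s: 11.05
position: [0.4723, -0.3156, 0.0816]
tcp_rot: [[0.387, 0.922, -0.002], [0.922, -0.387, 0.001], [0.0, -0.002, -1.0]]
force: [-4.8, 0.4, 4.5]
opening: 0.326
grasp_force: 30.0
```

>>> {"name": "jog_arm", "arguments": {
  "delta_pos": [
    [0, 0, 3],
    [0, 0, 6],
    [0, 0, 9],
    [0, 0, 12],
    [4, 5.5, 12],
    [8, 11, 12],
    [12, 16.5, 12],
    [13.9, 19.4, 12],
    [13.9, 19.4, 12],
    [13.9, 19.4, 9.6],
    [13.9, 19.4, 9.6],
    [13.9, 19.4, 9.6]
  ],
  "turn": [0, 0, 0, 0, 0, 0, 0, 0, 0, 0, 0, 0],
  "grip": [1, 1, 1, 1, 1, 1, 1, 1, 1, 1, 1, 1]
}}

```text
time_s: 12.55
position: [0.6124, -0.123, 0.1777]
tcp_rot: [[0.389, 0.921, 0.001], [0.921, -0.389, -0.0], [0.0, 0.001, -1.0]]
force: [-0.1, -0.8, -1.7]
opening: 0.33
grasp_force: 30.0
```

Run:
```python
from h import *
w=snap('wrist','w4');v=snap('side','s4'); s=read_state(); print(s['time_s'],s['position'],s['force'],s['opening'],s['grasp_force'])
a=w['color'][:,160:480]
x,y=map(int,proj(v,np.array([.612,-.122,.1]))); print(x,y)
b=v['color'][y-50:y+50,x-50:x+50]
cv2.imwrite('pics/c5.png',np.hstack([a,cv2.resize(b,(400,400),interpolation=cv2.INTER_CUBIC)]))
```

```text
12.65 [ 0.61278873 -0.12305921  0.17838208] [-0.47417465  0.51551936 -1.57084401] 0.32622711712169195 29.980748913658317
380 207
```

View pics/c5.png

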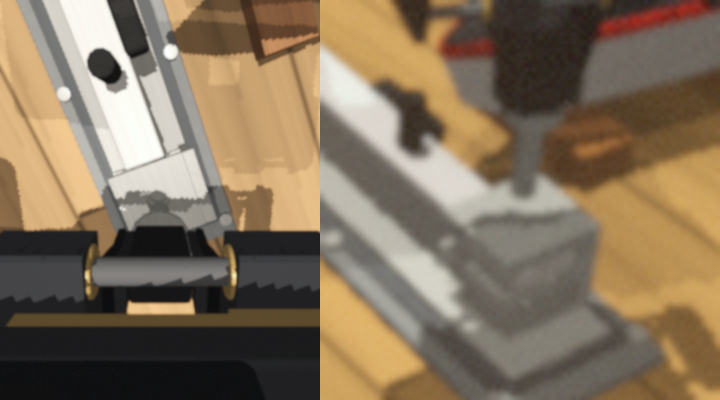

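The pin is held upright over the latch plate; the hole is hidden beneath it. I'll feel downward gently.

>>> {"name": "jog_arm", "arguments": {
  "delta_pos": [
    [0, 0, -0.8],
    [0, 0, -1.4],
    [0, 0, -1.7],
    [0, 0, -1.9],
    [0, 0, -2.1],
    [0, 0, -2.3],
    [0, 0, -2.4],
    [0, 0, -2.4]
  ],
  "turn": [0, 0, 0, 0, 0, 0, 0, 0],
  "grip": [1, 1, 1, 1, 1, 1, 1, 1]
}}

```text
time_s: 13.65
position: [0.6123, -0.1221, 0.1535]
tcp_rot: [[0.388, 0.922, -0.0], [0.922, -0.388, 0.0], [0.0, -0.0, -1.0]]
force: [-0.7, 0.0, -2.3]
opening: 0.33
grasp_force: 30.0
```

There is no contact force and the tip is nominally 4 mm below the plate top, so it seems to be in the hole. I'll continue in small steps.

>>> {"name": "jog_arm", "arguments": {
  "delta_pos": [
    [0, 0, -0.2],
    [0, 0, -0.4],
    [0, 0, -0.6],
    [0, 0, -0.8],
    [0, 0, -0.8]
  ],
  "turn": [0, 0, 0, 0, 0],
  "grip": [1, 1, 1, 1, 1]
}}

```text
time_s: 14.28
position: [0.6122, -0.1221, 0.1453]
tcp_rot: [[0.387, 0.922, -0.0], [0.922, -0.387, 0.0], [-0.0, -0.0, -1.0]]
force: [-0.4, 0.4, -2.6]
opening: 0.325
grasp_force: 30.0
```

>>> {"name": "jog_arm", "arguments": {
  "delta_pos": [
    [0, 0, -0.2],
    [0, 0, -0.4],
    [0, 0, -0.6],
    [0, 0, -0.8],
    [0, 0, -1.0],
    [0, 0, -1.0]
  ],
  "turn": [0, 0, 0, 0, 0, 0],
  "grip": [1, 1, 1, 1, 1, 1]
}}

```text
time_s: 15.02
position: [0.6122, -0.1221, 0.1353]
tcp_rot: [[0.388, 0.922, -0.0], [0.922, -0.388, 0.0], [0.0, -0.0, -1.0]]
force: [-0.4, 0.4, -1.9]
opening: 0.332
grasp_force: 30.0
```

>>> {"name": "jog_arm", "arguments": {
  "delta_pos": [
    [0, 0, -0.2],
    [0, 0, -0.4],
    [0, 0, -0.6],
    [0, 0, -0.8],
    [0, 0, -0.8]
  ],
  "turn": [0, 0, 0, 0, 0],
  "grip": [1, 1, 1, 1, 1]
}}

```text
time_s: 15.65
position: [0.6121, -0.1222, 0.1272]
tcp_rot: [[0.388, 0.922, -0.0], [0.922, -0.388, 0.0], [-0.0, -0.0, -1.0]]
force: [-0.4, -0.0, -1.9]
opening: 0.327
grasp_force: 30.0
```

>>> {"name": "jog_arm", "arguments": {
  "delta_pos": [
    [0, 0, -0.3],
    [0, 0, -0.6],
    [0, 0, -0.9],
    [0, 0, -1.2],
    [0, 0, -1.5],
    [0, 0, -1.8],
    [0, 0, -2.1],
    [0, 0, -2.4],
    [0, 0, -2.4]
  ],
  "turn": [0, 0, 0, 0, 0, 0, 0, 0, 0],
  "grip": [1, 1, 1, 1, 1, 1, 1, 1, 1]
}}

```text
time_s: 16.77
position: [0.6121, -0.1221, 0.103]
tcp_rot: [[0.388, 0.922, -0.001], [0.922, -0.388, 0.0], [-0.0, -0.001, -1.0]]
force: [-1.0, 1.4, -3.4]
opening: 0.323
grasp_force: 30.0
```

>>> {"name": "jog_arm", "arguments": {
  "delta_pos": [
    [0, 0, -0.1],
    [0, 0, -0.2],
    [0, 0, -0.3],
    [0, 0, -0.4],
    [0, 0, -0.5],
    [0, 0, -0.5],
    [0, 0, -0.5]
  ],
  "turn": [0, 0, 0, 0, 0, 0, 0],
  "grip": [1, 1, 1, 1, 1, 1, 1]
}}

```text
time_s: 17.65
position: [0.6121, -0.122, 0.0996]
tcp_rot: [[0.387, 0.922, -0.0], [0.922, -0.387, 0.0], [-0.0, -0.0, -1.0]]
force: [-3.9, 2.4, 6.2]
opening: 0.329
grasp_force: 30.0
```

The pin stopped at TCP z = 0.0996, exactly the home height, with 6 N upward, so the collar is seated. I'll release and back straight up.

>>> {"name": "jog_arm", "arguments": {
  "delta_pos": [
    [0, 0, 0],
    [0, 0, 0],
    [0, 0, 0],
    [0, 0, 0],
    [0, 0, 0],
    [0, 0, 0],
    [0, 0, 3],
    [0, 0, 6],
    [0, 0, 10],
    [0, 0, 14],
    [0, -5, 18],
    [0, -5, 20]
  ],
  "turn": [0, 0, 0, 0, 0, 0, 0, 0, 0, 0, 0, 0],
  "grip": [0.3, 0, 0, 0, 0, 0, 0, 0, 0, 0, 0, 0]
}}

```text
time_s: 19.15
position: [0.6133, -0.1755, 0.3014]
tcp_rot: [[0.39, 0.921, 0.004], [0.921, -0.39, -0.003], [-0.001, 0.005, -1.0]]
force: [-0.2, 0.8, 0.1]
opening: 1.002
grasp_force: 0.0
```

Run:
```python
from h import *
w=snap('wrist','w6');v=snap('side','s6'); s=read_state(); print(s['time_s'],s['position'],s['force'],s['opening'])
a=w['color'][40:280,200:440]
x,y=map(int,proj(v,np.array([.612,-.122,.1])))
b=v['color'][y-50:y+50,x-50:x+50]
cv2.imwrite('pics/c6.png',np.hstack([cv2.resize(i,(400,400),interpolation=cv2.INTER_CUBIC) for i in (a,b)]))
for z in (.146,): print(np.array(proj(w,np.array([.6118,-.122,z])))-[200,40])
```

```text
19.25 [ 0.61369427 -0.17363257  0.30168784] [ 0.11581558 -0.55744562 -0.15347073] 1.004537091130968
[97.44210323 98.1275271 ]
```

View pics/c6.png

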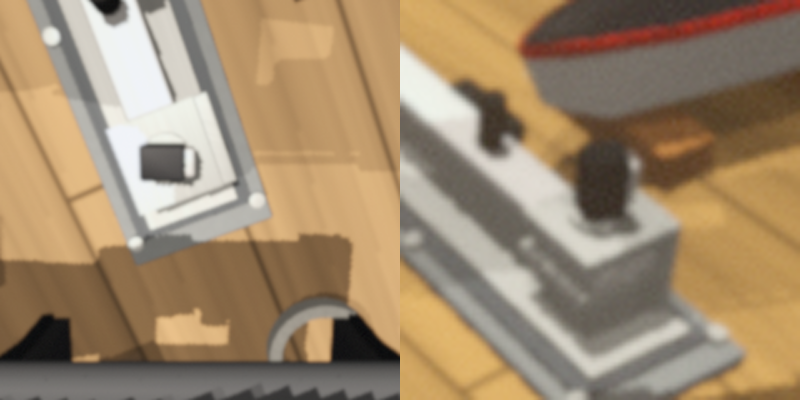

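The pin stands upright with its collar on the latch (handle at (162,160)), the button is proud again, and the bar is in line with the cradle. The gripper is clear, so I'm handing in.

```bash
python3 -c "
from rig import *
print(hand_in())"
```

```text
the job is handed in; nothing more can be done
None
```

The job is handed in: the keeper bar is shut against its stop, the pin is seated through latch and bar with its button out, and I never moved the bottle, tape or block; the hand-in returned no verdict, so the pass itself is unconfirmed.

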